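Close the glass mould and hold its shutter open at the mark

TASK

Get the mould ready for blowing: pick up the loose upper mould half by its wooden handle and lower it onto the two pins of the lower half on the stand until it sits flush, and let go of it. Then grip the upright post of the spring-return shutter, pull it out along its guide until its pointer lines up with the fin of the mark on the stand, and keep it there: finish while still holding the post, since the spring would close the shutter. Leave the tin, the tumbler and the firebrick alone.

Things in the scene. Friction and masses are not known exactly. Their poses are not given: they have to be found in the camera images.
- upper_half: Loose upper mould half, 0.4 to 0.65 kg: dark graphite slab 80 (x) x 100 (y) x 34 mm high. On its top, centred, a brass neck, then an upright wooden handle 20 mm thick along x, 34 mm wide along y, 48 to 112 mm above the underside. Two vertical 14 mm through-holes at x = 0, y = -37 and +37 mm take the pins. Fits either way round. Origin: centre of the underside, z up.
- stand: Fixed steel base plate 180 (x) x 320 (y) x 12 mm; origin: centre of its underside. On it at x = 30, y = -60 mm the graphite lower mould half, 80 (x) x 100 (y) mm, top 57 mm above the bench, with two 10 mm pins with tapered tips, 20 mm tall, 37 mm either side of its centre along y. A shutter guide, 24 mm wide, top at 28 mm, runs along y at x = -26 mm.
- seat (a point): Centre of the lower mould half's top face, midway between the pins, 57 mm above the bench; axes as the stand's. The upper half's origin belongs here, its y axis along the stand's y (either way round).
- shutter (a joint): Travel of the spring-return shutter along the stand's +y, in m: 0 = closed (at rest), 0.075 = end stop. The spring pulls back with about 4 N at 0 to 13 N at 0.075 m; let go, it closes. A steel plate 46 mm wide, top 80 mm above the bench, 13 mm clear of the mould's -x face, on a bar that carries the post.
- shutter_post (a point): Centre of the top of the shutter's upright round aluminium post: 18 mm diameter, from 39 to 115 mm above the bench, all free to grip above 45 mm; at closed it stands at x = -26, y = +70 mm on the stand and moves with the shutter.
- pointer (a point): Tip of the shutter's pointer, a 3 mm wide steel tongue that juts from the post's foot 38 mm to the stand's -x, 37 mm above the bench, in line with the post. Moves with the shutter; axes as the stand's.
- mark_fin (a point): Top of the mark: thin upright aluminium fin, 3 mm thick along y, 14 mm long along x, top 41 mm above the bench, on a small steel clamp at the base plate's -x edge. Fixed, at y = 115 to 132 mm on the stand, differing from start to start. Axes as the stand's. Pointer and fin are in line when they have the same y in the stand's frame.
- tin: Bystander: closed steel tin, 68 mm diameter, 85 mm high; origin at the centre of its underside. Leave alone.
- tumbler: Bystander: amber glass tumbler, 72 mm diameter, 90 mm high; origin at the centre of its underside. Leave alone.
- firebrick: Bystander: half firebrick 115 x 115 x 64 mm lying flat; origin at the centre of its underside. Leave alone.
Not all that is in view belongs to the job. Of the things that look like the upper_half, take the one that is farthest from the robot's base at the start.

How it is judged:
On the way, in this order (a step that is already met when the one before it is completed fails the run):
1. the upper half is being lowered onto the pins, still held by the fingers (horizontal distance between upper_half and seat below 0.006 m and z of upper_half in the frame of seat between 0.004 and 0.019 m and contact force between the fingers and upper_half above 1 N), for 0.02 s.
2. the upper half sits flush on the lower half and is let go (horizontal distance between upper_half and seat below 0.004 m and z of upper_half in the frame of seat between -0.003 and 0.003 m and angle between the x axis of upper_half and the x axis of stand, either way round below 0.08 rad and angle between upper_half's own z axis and vertical below 0.05 rad and contact force between the fingers and upper_half below 0.5 N), for 0.2 s.
3. the shutter is held with its pointer at the mark (y of pointer in the frame of mark_fin between -0.005 and 0.005 m and contact force between the fingers and shutter above 2 N and contact force between shutter and upper_half below 0.5 N), for 0.5 s.
At the end, for the whole second after the job is handed in: The upper half sits on the lower half: within 4 mm of its place sideways, 3 mm in height and 0.08 rad in direction, level and let go; the pointer is within 5 mm of the mark's fin along the shutter's travel, the shutter still, and held there by the fingers (over 2 N), not jammed against the mould (all of step 2 and all of step 3 and velocity of joint shutter between -0.01 and 0.01 m/s); the arm keeps its last pose, push and grip.
It fails at once if the tin is pushed or tipped (distance of tin from where it was at the start of the episode above 0.02 m or angle between tin's own z axis and vertical above 0.3 rad).
It fails at once if the tumbler is pushed or tipped (distance of tumbler from where it was at the start of the episode above 0.02 m or angle between tumbler's own z axis and vertical above 0.3 rad).
It fails at once if the firebrick is pushed or tipped (distance of firebrick from where it was at the start of the episode above 0.02 m or angle between firebrick's own z axis and vertical above 0.3 rad).
It also fails if it takes over 58 s, if anything falls off the work surface, if the arm or the gripper's body presses on something with over 40 N, if the wrist force passes 120 N, or if a joint passes its speed limit or range.

ROBOT

A 7-joint arm with a two-finger parallel gripper is mounted at the origin on the work surface. World frame = base frame: x ahead of the robot, y to its left, z up, the work surface at z = 0. Lengths are in m, angles in rad, forces in N, time in s.
With the tool pointing down it reaches from about 0.4 to 0.875 m from the base axis. Payload 19.3 kg.
Tool frame: the origin (TCP) lies at the very end of the fingers, on their centre line; the grasp point (between the pads) lies 19 mm behind it; z points along the fingers, y is the line along which they close (so a half turn about z gives the same grasp; the last joint's range is limited). The gripper opens to 85 mm and grips with 20 to 120 N. Pads are 22 mm wide; open, the fingers measure 114 mm over their backs; the gripper's body (76 mm by 85 mm) begins 54 mm behind the grasp point. The pads swing forward as they close: fully open they stand 13 mm farther back than shut.
Start: joints at [1.191, 0.521, -0.036, 1.599, 0.021, 1.021, -0.113], TCP at [0.191, -0.595, 0.231] pointing down, gripper open.
Joint ranges: [-2.91, 2.91], [-0.3, 2.13], [-1.5, 1.42], [0.17, 2.43], [-1.26, 4.41], [0.16, 1.93], [-2.52, 2.52]. Speed limits (rad/s): [1.89, 1.89, 2.39, 2.39, 3.01, 3.01, 3.01].

INTERFACE

Orientations are given as [roll, pitch, yaw] about the fixed x, y, z axes, in that order (R = Rz(yaw) Ry(pitch) Rx(roll)).
In Python, from workcell import bot gives the robot as it stands.
- The arm moves only by the tool jog_arm, never from a script. Its argument "motion" is a list of rows, each a list of 5 numbers: the shift along the tool's x, y, z scaled (see below), then the turn about the tool's z scaled (see below), then the opening, from 0 (shut) to 1 (fully open). A call has 1 to 12 rows; each row shifts and turns the commanded pose from where the row before left it, along the tool's axes as they then stand; what a row does not reach is not made up. The controller multiplies each number of a shift by 30 mm and each number of a turn by 0.08 rad. A row lasts 1/10 s, in which the tool goes at most 50 mm and 8.59 degrees, less where a joint would pass 70% of its speed; a pose out of reach is approached as far as the arm can. A call with a number of a shift or a turn outside -1 to 1 is refused whole. A call with a gripper value outside its range is refused whole. The fingers move at their own pace and stop on an object; "newtons" is the grip in N (left out, the last holds). Time passes only in rows, so rows that do not move let the fingers close. It gives the time, the measured TCP pose, the force, the opening and the grip force at its end, in the units of the state.
- bot.observe(): the state, without advancing time (a new reading comes with each control period).
- bot.grab_frame(name): name is "side" or "top" or "wrist"; returns a dict with "pixels" (420x560x3 uint8, red, green, blue), "fovy" (degrees; the focal length in pixels is half the picture's height over the tangent of half this angle, whatever the lens; pixels are square), "cx", "cy" (the principal point, pixels), "rvec" (rotation vector, rad) and "tvec" (3), from world to camera coordinates, as OpenCV has them; the wrist camera has in their place "mount" (4x4, takes a point from camera to tool coordinates, whose origin is the TCP and whose axes are the flange's). Camera axes: x right, y down, z forward; pixel columns grow to the right and rows downward; lengths in m; the calibration is good to about 2 mm. A picture is of the moment at which its call begins: read the wrist's pose just before it. There is no depth.
- bot.job_done(): hands the job in; it is judged then, once.
The state is a dict: "clock": time; "qpos": joint angles; "qd": joint speeds; "joint_efforts": joint torques, N m; "position": TCP position; "tool_rot": TCP orientation; "force": force on the tool from outside, world axes, zero at the start; "moment": the same for the moment, N m; "grip_width": finger opening in m; "finger_force": force on a finger pad.
Only numpy, scipy, OpenCV 4.12 (cv2) and the standard library are available. Lean on these libraries where they do the work, as an engineer would, in place of code of your own. Each camera call takes 0.05 s, during which the arm holds its last target. There are 200 camera calls.

## Working session

There is one attempt and no reset: what is moved stays moved. The work goes in short steps, Python scripts to look and compute and a tool call to move; the robot and the scene stay as the last step left them, time stands still between calls to the robot, and variables do not carry over. Pictures are saved under pics/ and viewed, at most 10 in all, crops included, and the job is handed in when it is done.

Besides the shell and the picture viewer there is one more tool, called by a JSON object that holds its "api" and its "payload". jog_arm: Moves the arm, as the interface text tells. Shifts and turns lie within -1 to 1; 1 stands for 30 mm of shift or 0.08 rad of turn. Its arguments: {"type":"object","properties":{"motion":{"type":"array","items":{"type":"array","items":{"type":"number"}}},"newtons":{"type":"number"}},"required":["motion"]}

```bash
ls; mkdir -p pics; cat > h.py <<'E'
import numpy as np, cv2
from workcell import bot
def K(f):
    h=f["pixels"].shape[0]; F=h/2/np.tan(np.radians(f["fovy"])/2)
    return np.array([[F,0,f["cx"]],[0,F,f["cy"]],[0,0,1]])
def save(f,n): cv2.imwrite(f"pics/{n}.png",f["pixels"][:,:,::-1])
def cam(f):
    R=cv2.Rodrigues(np.array(f["rvec"],float))[0]; t=np.array(f["tvec"],float).ravel()
    return R,t
def ray(f,p,z,o=None):
    """pixel -> world at height z; o = state for the wrist camera"""
    d=np.linalg.inv(K(f))@np.array([p[0],p[1],1.])
    if "mount" in f:
        M=np.array(f["mount"]); from scipy.spatial.transform import Rotation as S
        R=S.from_euler("xyz",o["tool_rot"]).as_matrix()
        c=np.array(o["position"])+R@M[:3,3]; d=R@M[:3,:3]@d
    else:
        R,t=cam(f); c=-R.T@t; d=R.T@d
    return c+d*(z-c[2])/d[2]
def proj(f,P):
    return cv2.projectPoints(np.array(P,float).reshape(-1,1,3),np.array(f["rvec"],float),np.array(f["tvec"],float),K(f),None)[0].reshape(-1,2)
E
python3 - <<'E'
from h import *
o=bot.observe(); print(o)
for n in("top","side"):
    f=bot.grab_frame(n); save(f,n); R,t=cam(f); print(n,f["fovy"],f["cx"],f["cy"],-R.T@t,R[2])
    np.save(n,f["pixels"])
print({k:v for k,v in f.items() if k!="pixels"})
f=bot.grab_frame("wrist"); save(f,"wrist");print({k:v for k,v in f.items() if k!="pixels"})
cv2.imwrite("pics/both.png",np.hstack([cv2.imread("pics/top.png"),]))
E
```

```text
pics
{'clock': 0.0, 'qpos': array([ 1.19078556,  0.52203557, -0.03633807,  1.6000096 ,  0.02120426,
        1.02111101, -0.11279702]), 'qd': array([ 1.38604693e-03, -1.02991047e-03, -2.48855716e-04, -9.13101268e-04,
       -8.16122076e-05, -6.86028500e-04,  6.89489982e-05]), 'joint_efforts': array([-1.27291074e-03, -9.27108335e+01,  1.97933793e+00, -3.69945002e+01,
        1.78616925e-02,  8.03861883e-03, -2.28555905e-05]), 'position': array([ 0.19041177, -0.59492387,  0.23071162]), 'tool_rot': array([-3.14041723e+00,  8.32224122e-05,  3.09815327e-01]), 'force': array([ 0.64926821, -0.19761086,  0.37562817]), 'moment': array([-0.00137552,  0.05666899,  0.02563269]), 'finger_force': 0.0, 'grip_width': 0.08544442799382959}
top 44.637891491903915 281.50902164444983 210.7574047019363 [0.31630767 0.02294916 1.59123335] [ 0.11289246 -0.00340197 -0.99360139]
side 45.64219282078105 280.2070075871855 212.01147260317512 [-0.15832502  0.8563644   0.97994167] [ 0.48396828 -0.59834804 -0.63855644]
{'fovy': 45.64219282078105, 'cx': 280.2070075871855, 'cy': 212.01147260317512, 'rvec': array([ 0.90578404, -2.45854033,  1.16531447]), 'tvec': array([0.40844399, 0.2760516 , 1.21477631])}
{'fovy': 65.85122065963286, 'cx': 282.9736268876544, 'cy': 205.41427743647728, 'mount': array([[ 9.60115315e-05, -9.63744476e-01, -2.66826866e-01,
         6.75294695e-02],
       [ 9.99999994e-01,  7.87024904e-05,  7.55637575e-05,
        -1.97438436e-04],
       [-5.18242150e-05, -2.66826872e-01,  9.63744477e-01,
        -1.42777036e-01],
       [ 0.00000000e+00,  0.00000000e+00,  0.00000000e+00,
         1.00000000e+00]])}
```

View pics/top.png

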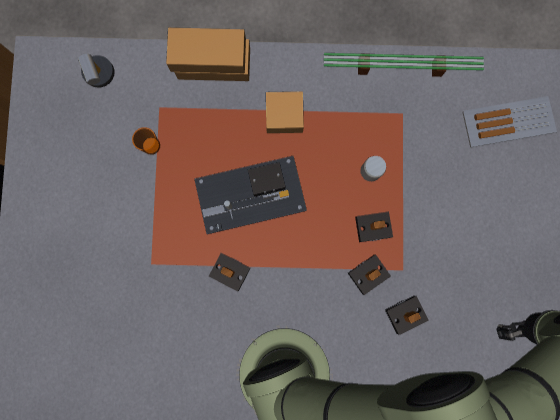

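View pics/side.png

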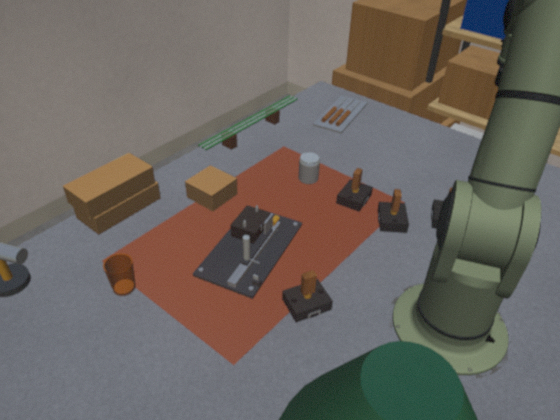

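The top view shows four lookalikes, at (375,227), (370,274), (407,314) and (229,271). The tray tools near (495,122) are flat and don't match. The stand is at (250,195), the post at (227,203), the tin at (374,167), the tumbler at (146,141) and the firebrick at (285,112). The farthest lookalike appears to be (375,227), so I'll compute the distances and check it in a close crop.

```bash
python3 - <<'E'
from h import *
f=bot.grab_frame("top"); s=bot.grab_frame("side")
img=f["pixels"]; hsv=cv2.cvtColor(img,cv2.COLOR_RGB2HSV)
dark=(hsv[...,2]<75).astype(np.uint8)
for n,(u,v) in dict(A=(375,227),B=(370,274),C=(407,314),D=(229,271)).items():
    p=ray(f,(u,v),0.034); print(n,p.round(3),np.hypot(*p[:2]).round(3))
A=cv2.resize(img[205:250,345:405],(400,300),interpolation=cv2.INTER_CUBIC)
B=cv2.resize(img[150:240,190:310],(800,600),interpolation=cv2.INTER_CUBIC)
C=cv2.resize(s["pixels"][165:210,330:390],(400,300),interpolation=cv2.INTER_CUBIC)
cv2.imwrite("pics/stand.png",B[:,:,::-1]); cv2.imwrite("pics/cand.png",np.hstack([A,C])[:,:,::-1])
# orange handle contour and dark slab
sub=np.zeros_like(dark); sub[205:250,350:400]=1
o=((hsv[...,0]<22)&(hsv[...,1]>150)&(hsv[...,2]>60)).astype(np.uint8)
for nm,m in(("dark",dark*sub),):
    c=max(cv2.findContours(m,cv2.RETR_EXTERNAL,cv2.CHAIN_APPROX_NONE)[0],key=cv2.contourArea); print(nm,cv2.minAreaRect(c))
    for q in cv2.boxPoints(cv2.minAreaRect(c)): print(q,ray(f,q,0.034).round(4))
sub=np.zeros_like(dark); sub[150:240,190:310]=1
E
```

```text
A [ 0.45  -0.269  0.034] 0.525
B [ 0.307 -0.255  0.034] 0.399
C [ 0.191 -0.366  0.034] 0.413
D [0.306 0.172 0.034] 0.351
dark ((373.60137939453125, 226.64190673828125), (25.889787673950195, 33.73990249633789), 81.02737426757812)
[354.91895 216.4865 ] [ 0.4812 -0.2076  0.034 ]
[388.24597 211.22435] [ 0.4999 -0.3097  0.034 ]
[392.2838  236.79732] [ 0.4217 -0.3221  0.034 ]
[358.9568  242.05946] [ 0.4032 -0.2205  0.034 ]
```

View pics/stand.png

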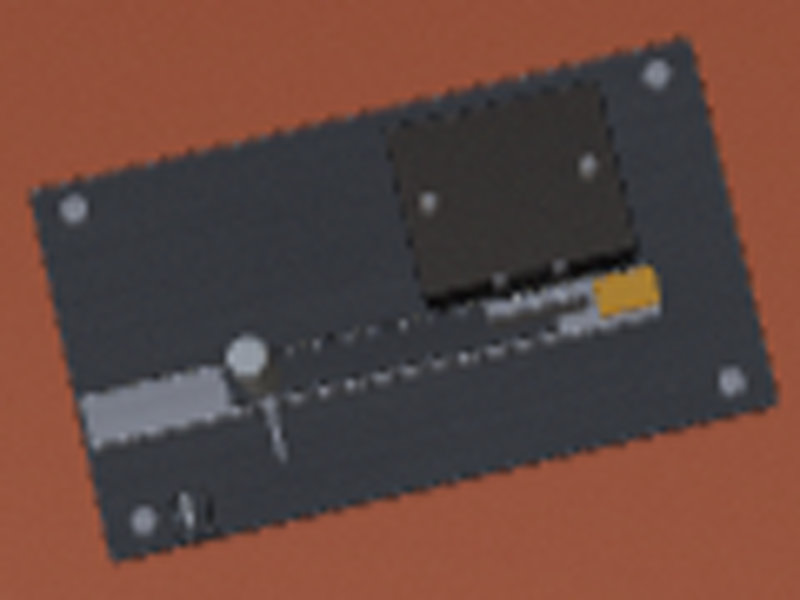

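View pics/cand.png

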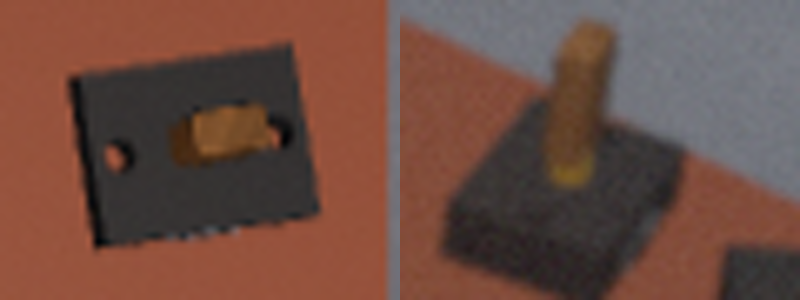

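A at (375,227) is farthest, at 0.525 m, and the crop shows both holes and the handle. In the stand crop (×6.67) the pins are at (428,200) and (588,163), the post top at (246,357), the pointer tip at (282,460) and the fin at about (186,510). Next I'll turn these into positions and get refined corners from masks.

```bash
python3 - <<'E'
from h import *
f=bot.grab_frame("top")
P=lambda u,v,z:ray(f,(190+(u+.5)/6.6667-.5,150+(v+.5)/6.6667-.5),z)
c=np.array([P(*q,.012) for q in((32,190),(688,38),(776,405),(112,562))])
print(c.round(4)); print("size",[np.linalg.norm(c[i]-c[(i+1)%4]).round(4) for i in range(4)])
ctr=c.mean(0); yv=(c[0]-c[1]+c[3]-c[2])[:2]; yaw=np.arctan2(-yv[0],yv[1]); print("ctr",ctr,"yaw",yaw)
R=np.array([[np.cos(yaw),-np.sin(yaw)],[np.sin(yaw),np.cos(yaw)]])
for n,q in dict(pin1=(428,200,.076),pin2=(588,163,.076),post=(246,357,.115),ptr=(282,460,.037),fin=(186,510,.041)).items():
    p=P(*q); print(n,p.round(4),"stand",(R.T@(p-ctr)[:2]).round(4))
print("seat", ctr[:2]+R@[.03,-.06])
img=f["pixels"]; hsv=cv2.cvtColor(img,cv2.COLOR_RGB2HSV)
Q=lambda u,v,z:ray(f,(345+(u+.5)/6.6667-.5,205+(v+.5)/6.6667-.5),z)
t=[Q(*q,.034) for q in((80,76),(290,44),(320,214),(98,246))]   # slab top; left edge has side face
print("slab top",np.array(t).round(4),np.mean(t,0),[np.linalg.norm(t[i]-t[(i+1)%4]).round(4) for i in range(4)])
print("handle",Q(231,130,.112),"holes",Q(118,155,.034),Q(281,132,.034))
E
```

```text
[[ 0.5918  0.2924  0.012 ]
 [ 0.6722 -0.0136  0.012 ]
 [ 0.499  -0.0584  0.012 ]
 [ 0.4181  0.2478  0.012 ]]
size [np.float64(0.3164), np.float64(0.179), np.float64(0.3167), np.float64(0.1793)]
ctr [0.54528685 0.11701169 0.012     ] yaw 0.257623002469312
pin1 [0.5805 0.1032 0.076 ] stand [ 0.0306 -0.0223]
pin2 [0.5993 0.0317 0.076 ] stand [ 0.0305 -0.0963]
post [0.5024 0.1784 0.115 ] stand [-0.0258  0.0703]
ptr [0.4651 0.1684 0.037 ] stand [-0.0644  0.0701]
fin [0.4408 0.2109 0.041 ] stand [-0.0771  0.1175]
seat [0.58958376 0.06663527]
slab top [[ 0.4829 -0.2126  0.034 ]
 [ 0.5001 -0.3092  0.034 ]
 [ 0.4221 -0.323   0.034 ]
 [ 0.405  -0.2215  0.034 ]] [ 0.45251321 -0.2665687   0.034     ] [np.float64(0.0981), np.float64(0.0792), np.float64(0.103), np.float64(0.0784)]
handle [ 0.45250424 -0.26685212  0.112     ] holes [ 0.44690695 -0.23033173  0.034     ] [ 0.45933184 -0.30509425  0.034     ]
```

{"api": "jog_arm", "payload": {"motion": [[0, 0, 0, -1, 1], [0, 0, 0, -1, 1], [0, 0, 0, -1, 1], [0, 0, 0, -1, 1], [0, 0, 0, -1, 1], [0, 0, 0, -1, 1], [0, 0, 0, -1, 1], [0, 0, 0, -1, 1], [0, 0, 0, -1, 1], [0, 0, 0, -1, 1], [0, 0, 0, -1, 1], [0, 0, 0, -1, 1]]}}

```text
clock: 1.5
position: [0.1905, -0.5952, 0.2312]
tool_rot: [-3.141, -0.0, 1.273]
force: [-0.0, 0.2, 0.8]
grip_width: 0.0854
finger_force: 0.0
```

{"api": "jog_arm", "payload": {"motion": [[0, 0, 0, -1, 1], [0, 0, 0, -1, 1], [0, 0, 0, -1, 1], [0, 0, 0, -1, 1], [0, 0, 0, -1, 1], [0, 0, 0, -0.9, 1], [0, 0, 0, 0, 1]]}}

```text
clock: 2.2
position: [0.1904, -0.5952, 0.2312]
tool_rot: [3.142, -0.0, 1.743]
force: [-1.0, 0.0, -0.1]
grip_width: 0.0854
finger_force: 0.0
```

```bash
cat >> h.py <<'E'
from scipy.spatial.transform import Rotation as S
def need(x,y,z,yaw,o=None):
    o=o or bot.observe(); R=S.from_euler("xyz",o["tool_rot"]).as_matrix()
    d=R.T@(np.array([x,y,z])-o["position"]); t=-(yaw-o["tool_rot"][2]); t=(t+np.pi)%(2*np.pi)-np.pi
    print("clock",o["clock"],"pos",o["position"].round(4),"rot",o["tool_rot"].round(4),"q",o["qpos"].round(2))
    print("units",(d/.03).round(2),"turn",round(t/.08,2),"F",o["force"].round(1),"grip",o["finger_force"],o["grip_width"])
E
python3 -c "
from h import *
need(.4525,-.2668,.23,1.74)"
```

```text
clock 2.2 pos [ 0.1904 -0.5952  0.2312] rot [ 3.1415e+00 -3.0000e-04  1.7429e+00] q [ 1.42  0.54 -0.38  1.59  0.22  1.06  1.15]
units [ 9.29 10.48  0.04] turn 0.04 F [-1.   0.  -0.1] grip 0.0 0.08536886536292462
```

{"api": "jog_arm", "payload": {"motion": [[0.6, 0.7, 0, 0, 1], [0.8, 0.9, 0, 0, 1], [0.8, 0.9, 0, 0, 1], [0.8, 0.9, 0, 0, 1], [0.8, 0.9, 0, 0, 1], [0.8, 0.9, 0, 0, 1], [0.8, 0.9, 0, 0, 1], [0.8, 0.9, 0, 0, 1], [0.8, 0.9, 0, 0, 1], [0.8, 0.9, 0, 0, 1], [0.8, 0.9, 0, 0, 1], [0.4, 0.5, 0, 0, 1]]}}

```text
clock: 3.4
position: [0.4478, -0.2745, 0.2315]
tool_rot: [3.141, -0.0, 1.742]
force: [-0.3, -1.0, -0.5]
grip_width: 0.0853
finger_force: 0.0
```

{"api": "jog_arm", "payload": {"motion": [[0.2, 0.2, 0, 0, 1], [0, 0, 0, 0, 1], [0, 0, 0, 0, 1]]}}

```text
clock: 3.7
position: [0.4503, -0.2712, 0.2312]
tool_rot: [-3.141, 0.0, 1.74]
force: [0.6, 0.5, -0.6]
grip_width: 0.0855
finger_force: 0.0
```

```bash
python3 -c "
from h import *
need(.4525,-.2668,.065,1.74)
f=bot.grab_frame('wrist'); save(f,'w1')"
```

```text
clock 3.7 pos [ 0.4503 -0.2712  0.2312] rot [-3.1410e+00  2.0000e-04  1.7399e+00] q [ 0.81  0.4  -0.5   1.84  0.23  0.96  0.38]
units [0.13 0.1  5.54] turn -0.0 F [ 0.6  0.5 -0.6] grip 0.0 0.085477300567339
```

View pics/w1.png

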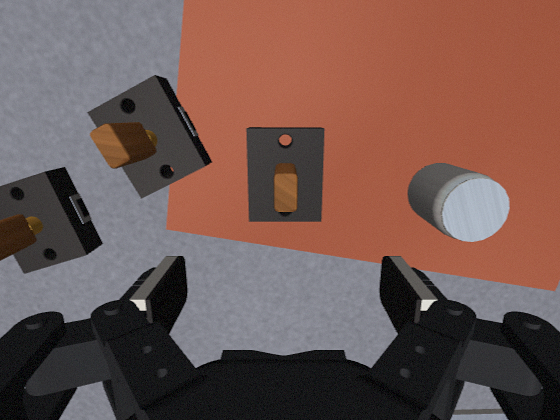

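The wrist view shows the slab with top corners (248,127), (323,128), (321,221) and (249,221), the handle top centred at (286,193), and its axis square to the fingers. The tin at (470,205) is clear.

```bash
python3 -c "
from h import *
o=bot.observe(); f=bot.grab_frame('wrist')
t=np.array([ray(f,q,.034,o) for q in((248,127),(323,128),(321,221),(249,221))])
print(t.round(4),t.mean(0),[np.linalg.norm(t[i]-t[(i+1)%4]).round(4) for i in range(4)])
h=ray(f,(286,193),.112,o);print(h, ray(f,(285,140),.034,o))
"
```

```text
[[ 0.4054 -0.2217  0.034 ]
 [ 0.481  -0.2098  0.034 ]
 [ 0.4988 -0.308   0.034 ]
 [ 0.4206 -0.3214  0.034 ]] [ 0.45145708 -0.2652495   0.034     ] [np.float64(0.0765), np.float64(0.0998), np.float64(0.0794), np.float64(0.1008)]
[ 0.45158094 -0.2652261   0.112     ] [ 0.4448141  -0.22821623  0.034     ]
```

{"api": "jog_arm", "payload": {"motion": [[0.16, 0.09, 0.6, 0, 1], [0, 0, 0.8, 0, 1], [0, 0, 0.8, 0, 1], [0, 0, 0.8, 0, 1], [0, 0, 0.8, 0, 1], [0, 0, 0.8, 0, 1], [0, 0, 0.6, 0, 1], [0, 0, 0.34, 0, 1], [0, 0, 0, 0, 1], [0, 0, 0, 0, 1]]}}

```text
clock: 4.8
position: [0.453, -0.2654, 0.0657]
tool_rot: [3.141, 0.0, 1.741]
force: [-0.3, 0.5, 0.6]
grip_width: 0.0856
finger_force: 0.0
```

{"api": "jog_arm", "payload": {"motion": [[0, 0, 0, 0, 0], [0, 0, 0, 0, 0], [0, 0, 0, 0, 0], [0, 0, 0, 0, 0], [0, 0, 0, 0, 0], [0, 0, 0, 0, 0], [0, 0, 0, 0, 0], [0, 0, 0, 0, 0], [0, 0, 0, 0, 0], [0, 0, 0, 0, 0]], "newtons": 70}}

```text
clock: 5.8
position: [0.4527, -0.265, 0.0651]
tool_rot: [-3.141, -0.0, 1.742]
force: [-3.6, -0.5, 3.9]
grip_width: 0.0192
finger_force: 70.2
```

Gripped at 19 mm width. Next I'll lift 120 mm.

{"api": "jog_arm", "payload": {"motion": [[0, 0, -0.2, 0, 0], [0, 0, -0.4, 0, 0], [0, 0, -0.6, 0, 0], [0, 0, -0.8, 0, 0], [0, 0, -0.8, 0, 0], [0, 0, -0.6, 0, 0], [0, 0, -0.4, 0, 0], [0, 0, -0.2, 0, 0], [0, 0, 0, 0, 0], [0, 0, 0, 0, 0]]}}

```text
clock: 6.8
position: [0.4525, -0.2649, 0.1845]
tool_rot: [-3.141, -0.001, 1.742]
force: [0.2, -0.6, -4.2]
grip_width: 0.0193
finger_force: 69.2
```

```bash
python3 -c "
from h import *
need(.5895,.0666,.190,.2576+np.pi/2)
o=bot.observe();f=bot.grab_frame('wrist'); save(f,'w2')"
```

```text
clock 6.8 pos [ 0.4525 -0.2649  0.1845] rot [-3.1409e+00 -6.0000e-04  1.7417e+00] q [ 0.78  0.46 -0.49  1.89  0.28  0.86  0.33]
units [10.11  6.38 -0.18] turn -1.08 F [ 0.2 -0.6 -4.2] grip 69.23410534858704 0.019290962159390832
```

View pics/w2.png

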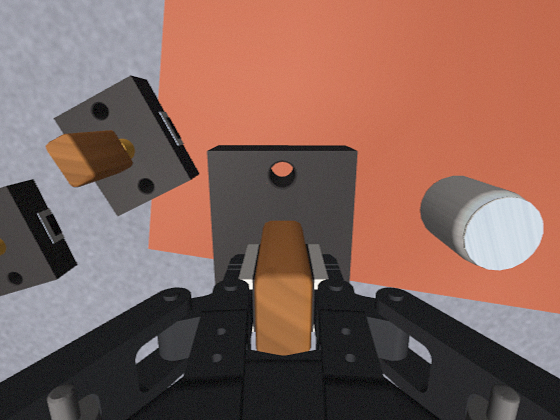

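The half hangs straight, with its edge corners at (208,152) and (357,152) and a hole at (282,172). Next I'll move to about 120 mm short of the seat, where the pins show beyond the slab.

{"api": "jog_arm", "payload": {"motion": [[0.2, 0.2, -0.2, 0, 0], [0.4, 0.4, 0, 0, 0], [0.6, 0.6, 0, 0, 0], [0.7, 0.7, 0, 0, 0], [0.7, 0.7, 0, 0, 0], [0.7, 0.7, 0, 0, 0], [0.7, 0.7, 0, 0, 0], [0.6, 0.7, 0, 0, 0], [0.6, 0.7, 0, 0, 0], [0.5, 0.5, 0, 0, 0], [0.3, 0.3, 0, 0, 0], [0.1, 0.2, 0, 0, 0]]}}

```text
clock: 8.05
position: [0.6112, -0.0505, 0.1909]
tool_rot: [-3.141, -0.001, 1.743]
force: [-0.1, -1.3, -4.4]
grip_width: 0.0188
finger_force: 69.1
```

{"api": "jog_arm", "payload": {"motion": [[0, 0, 0, -0.6, 0], [0, 0, 0, -0.48, 0], [0, 0, 0, 0, 0], [0, 0, 0, 0, 0], [0, 0, 0, 0, 0]]}}

```text
clock: 8.55
position: [0.6108, -0.0524, 0.1911]
tool_rot: [-3.141, 0.0, 1.827]
force: [-0.0, 0.9, -4.1]
grip_width: 0.0193
finger_force: 69.2
```

```bash
python3 -c "
from h import *
need(.5895,.0666,.190,.2576+np.pi/2)
o=bot.observe();f=bot.grab_frame('wrist'); save(f,'w3')"
```

```text
clock 8.55 pos [ 0.6108 -0.0524  0.1911] rot [-3.1414e+00  1.0000e-04  1.8267e+00] q [ 0.34  0.59 -0.52  1.65  0.34  0.99 -0.04]
units [4.02 0.32 0.04] turn -0.02 F [-0.   0.9 -4.1] grip 69.16476488113403 0.019252395081422197
```

View pics/w3.png

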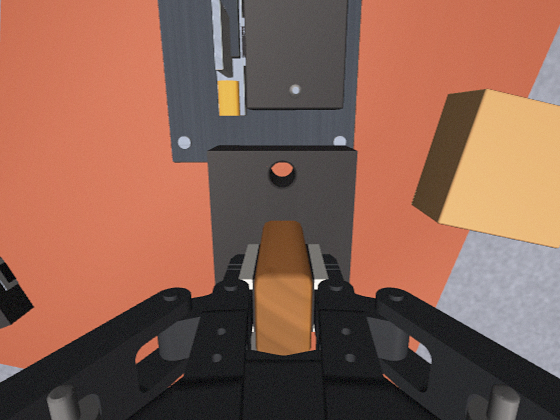

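The near pin shows at (295,90), the lower half's near edge runs from (246,107) to (342,108), and the held hole is centred near (282,173). I'll measure the pin and hole relative to the tool with the same camera.

```bash
python3 -c "
from h import *
o=bot.observe(); f=bot.grab_frame('wrist'); R=S.from_euler('xyz',o['tool_rot']).as_matrix()
T=lambda p:(R.T@(p-o['position'])*1000).round(1)
zt=o['position'][2]-.0651+.034
hsv=cv2.cvtColor(f['pixels'],cv2.COLOR_RGB2HSV); g=f['pixels'].max(2).astype(float)
m=(g[80:102,283:307]>95); v,u=np.nonzero(m); pin=(u.mean()+283,v.mean()+80); print('pin px',pin,m.sum())
e=[ray(f,q,zt,o) for q in((208.5,151),(357,151))]; h=ray(f,(282.3,173),zt,o)
print('slab edge',[T(x) for x in e],'hole',T(h))
L=[ray(f,q,.057,o) for q in((246,107),(342.5,108))]; p=ray(f,pin,.076,o)
print('low edge',[T(x) for x in L],'pin',T(p),p)
yw=np.arctan2(*(L[1]-L[0])[[1,0]]); print('lower yaw',yw, 'slab yaw',np.arctan2(*(e[1]-e[0])[[1,0]]))
"
```

```text
pin px (np.float64(294.5049504950495), np.float64(88.86138613861387)) 101
slab edge [array([ 49.6, -39.6,  31.1]), array([49.6, 39.3, 31.1])] hole [37.8 -0.4 31.1]
low edge [array([ 74.5, -30.2, 134.1]), array([ 73.7,  48.7, 134.1])] pin [ 87.1   8.6 115.1] [0.59714961 0.03414112 0.076     ]
lower yaw 0.24645932177478908 slab yaw 0.25636391993641783
```

{"api": "jog_arm", "payload": {"motion": [[0.2, 0.1, 0, 0, 0], [0.4, 0.2, 0, 0, 0], [0.6, 0, 0, 0, 0], [0.7, 0, 0, 0, 0], [0.7, 0, 0, 0, 0], [0.6, 0, 0, 0, 0], [0.5, 0, 0, 0, 0], [0.28, 0, 0, 0, 0], [0.1, 0, 0.4, 0, 0], [0, 0, 0.5, 0, 0], [0, 0, 0.47, 0, 0], [0, 0, 0, 0, 0]]}}

```text
clock: 9.85
position: [0.5873, 0.0676, 0.1472]
tool_rot: [-3.138, -0.0, 1.827]
force: [0.1, -0.1, -4.7]
grip_width: 0.0193
finger_force: 69.1
```

{"api": "jog_arm", "payload": {"motion": [[0, 0, 0, 0, 0], [0, 0, 0, 0, 0]]}}

```text
clock: 10.05
position: [0.5888, 0.0685, 0.1503]
tool_rot: [3.141, -0.0, 1.828]
force: [0.2, -0.5, -4.1]
grip_width: 0.0193
finger_force: 69.1
```

```bash
python3 -c "
from h import *
need(.5895,.0666,.1221,.2576+np.pi/2)
f=bot.grab_frame('wrist'); s=bot.grab_frame('side'); t=bot.grab_frame('top')
A=cv2.resize(f['pixels'][120:270,180:380],(800,600),interpolation=cv2.INTER_CUBIC)
B=cv2.resize(s['pixels'][190:280,210:310],(400,360),interpolation=cv2.INTER_CUBIC)
A=cv2.resize(A,(400,300)); im=np.zeros((360,800,3),np.uint8); im[:300,:400]=A; im[:,400:]=B
cv2.imwrite('pics/w4.png',im[:,:,::-1])"
```

```text
clock 10.05 pos [0.5888 0.0685 0.1503] rot [ 3.1411e+00 -1.0000e-04  1.8277e+00] q [ 0.14  0.61 -0.51  1.74  0.37  0.89 -0.28]
units [-0.07  0.01  0.94] turn -0.01 F [ 0.2 -0.5 -4.1] grip 69.09874320030212 0.019257916566713097
```

View pics/w4.png

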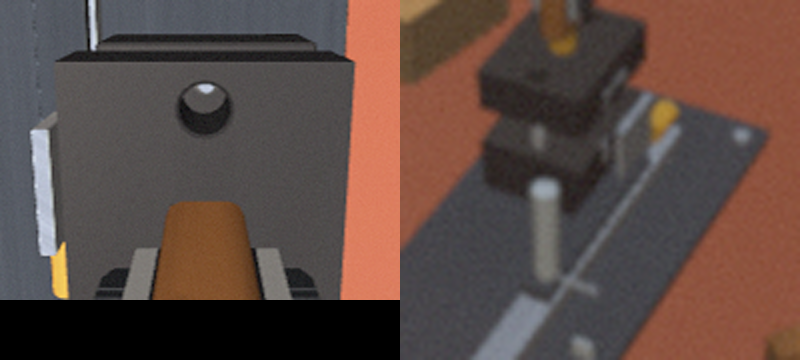

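The side crop shows the half hovering above the pins. In the wrist crop the pin is visible through the hole at about (204,88), centred sideways, and the lower half's far edge is at crop row 37. I'll check the along-pins offset.

```bash
python3 -c "
from h import *
o=bot.observe(); f=bot.grab_frame('wrist'); R=S.from_euler('xyz',o['tool_rot']).as_matrix()
T=lambda p:(R.T@(p-o['position'])*1000).round(1)
zt=o['position'][2]-.0651+.034
W=lambda u,v,z:T(ray(f,(180+u/2,120+v/2),z,o))
print('lower far edge',W(103,36,.057),W(313,36,.057),'face top corners'); print('slab far edge',W(57,61,zt),W(353,61,zt),'slab bottom edge',W(70,52,zt-.034),W(340,52,zt-.034))
print('hole top',W(205,109,zt),'pin tip edges',W(204,95,.077),W(204,83,.077),W(194,88,.077),W(215,88,.077))
c=f['pixels'][155:185,282].max(1); print(c)
c=f['pixels'][130:156,282].max(1); print(c)
"
```

```text
lower far edge [ 52.3 -36.8  93.5] [52.3 38.3 93.5] face top corners
slab far edge [ 49.9 -39.6  31.1] [49.9 39.1 31.1] slab bottom edge [ 49.2 -43.   65.1] [49.2 42.4 65.1]
hole top [37.  -0.3 31.1] pin tip edges [34.2 -0.7 73.5] [38.2 -0.7 73.5] [36.6 -4.  73.5] [36.6  3.  73.5]
[ 81  81  84  85  84  64  60 185 217 212 213 184  89  84  82  89  85  88
  81  81  83  64  37  28  37  36  34  41  35  40]
[ 94  98 100 101  97 102  96  48  32  30  33  59  68  86  88  57  33  37
  35  35  41  90  90  81  85  81]
```

The far edge, hole and pin agree to within about 1 mm, so I'll lower it.

{"api": "jog_arm", "payload": {"motion": [[0, 0, 0.15, 0, 0], [0, 0, 0.15, 0, 0], [0, 0, 0.15, 0, 0], [0, 0, 0.1, 0, 0], [0, 0, 0, 0, 0], [0, 0, 0, 0, 0], [0, 0, 0, 0, 0]]}}

```text
clock: 10.95
position: [0.5886, 0.0687, 0.1336]
tool_rot: [3.141, -0.0, 1.828]
force: [0.8, 0.1, -3.4]
grip_width: 0.0194
finger_force: 69.2
```

{"api": "jog_arm", "payload": {"motion": [[0, 0, 0.1, 0, 0], [0, 0, 0.1, 0, 0], [0, 0, 0.08, 0, 0], [0, 0, 0.05, 0, 0], [0, 0, 0, 0, 0], [0, 0, 0, 0, 0]]}}

```text
clock: 11.55
position: [0.5885, 0.0687, 0.1236]
tool_rot: [3.142, -0.0, 1.828]
force: [0.4, 0.1, -4.0]
grip_width: 0.0195
finger_force: 69.2
```

{"api": "jog_arm", "payload": {"motion": [[0, 0, 0.04, 0, 0], [0, 0, 0.03, 0, 0], [0, 0, 0, 0, 0], [0, 0, 0, 0, 0]]}}

```text
clock: 11.95
position: [0.5885, 0.0687, 0.1221]
tool_rot: [3.141, 0.0, 1.828]
force: [-4.2, -0.9, 6.7]
grip_width: 0.0196
finger_force: 70.4
```

Seated at the expected height, with contact felt. Next I'll release and rise straight up.

{"api": "jog_arm", "payload": {"motion": [[0, 0, 0, 0, 1], [0, 0, 0, 0, 1], [0, 0, 0, 0, 1], [0, 0, 0, 0, 1], [0, 0, 0, 0, 1], [0, 0, 0, 0, 1], [0, 0, 0, 0, 1], [0, 0, 0, 0, 1]]}}

```text
clock: 12.75
position: [0.5885, 0.0687, 0.1215]
tool_rot: [-3.142, -0.0, 1.828]
force: [1.2, -0.6, 0.9]
grip_width: 0.0852
finger_force: 0.0
```

{"api": "jog_arm", "payload": {"motion": [[0, 0, -0.4, 0, 1], [0, 0, -0.7, 0, 1], [0, 0, -0.7, 0, 1], [0, 0, -0.7, 0, 1], [0, 0, -0.4, 0, 1], [0, 0, 0, 0, 1]]}}

```text
clock: 13.35
position: [0.5892, 0.0688, 0.2104]
tool_rot: [3.139, 0.0, 1.828]
force: [0.3, -1.1, -1.2]
grip_width: 0.0854
finger_force: 0.0
```

```bash
python3 -c "
from h import *
need(.5022,.1780,.215,.2576)
f=bot.grab_frame('wrist');t=bot.grab_frame('top');s=bot.grab_frame('side')
im=np.zeros((420,800,3),np.uint8); im[:300,:400]=cv2.resize(f['pixels'],(400,300),interpolation=cv2.INTER_AREA)
im[:,400:]=cv2.resize(s['pixels'][190:295,195:295],(400,420),interpolation=cv2.INTER_CUBIC)
cv2.imwrite('pics/w5.png',im[:,:,::-1]); save(f,'w5full')"
```

```text
clock 13.35 pos [0.5892 0.0688 0.2104] rot [3.1389e+00 4.0000e-04 1.8280e+00] q [ 0.16  0.54 -0.54  1.69  0.32  1.   -0.24]
units [ 4.26 -1.88 -0.16] turn 19.63 F [ 0.3 -1.1 -1.2] grip 0.0 0.08537074829625463
```

View pics/w5.png

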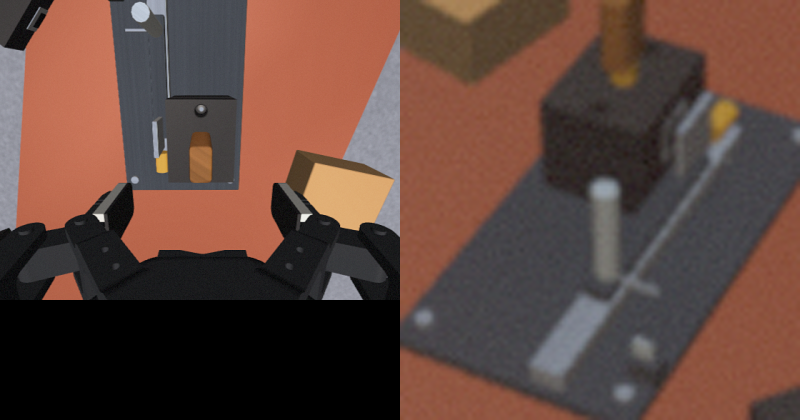

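The side crop shows the upper half flush on the lower, with the post free. Next I'll move over the post and turn so that the fingers close along the travel.

{"api": "jog_arm", "payload": {"motion": [[0.3, -0.1, 0, 0, 1], [0.5, -0.2, 0, 0, 1], [0.6, -0.3, 0, 0, 1], [0.6, -0.3, 0, 0, 1], [0.6, -0.3, 0, 0, 1], [0.6, -0.3, 0, 0, 1], [0.6, -0.2, 0, 0, 1], [0.46, -0.18, 0, 0, 1], [0, 0, 0, 0.6, 1], [0, 0, 0, 1, 1], [0, 0, 0, 1, 1], [0, 0, 0, 1, 1]]}}

```text
clock: 14.7
position: [0.5007, 0.1785, 0.2083]
tool_rot: [-3.141, 0.0, 1.537]
force: [0.5, 0.2, -0.6]
grip_width: 0.0853
finger_force: 0.0
```

{"api": "jog_arm", "payload": {"motion": [[0, 0, 0, 1, 1], [0, 0, 0, 1, 1], [0, 0, 0, 1, 1], [0, 0, 0, 1, 1], [0, 0, 0, 1, 1], [0, 0, 0, 1, 1], [0, 0, 0, 1, 1], [0, 0, 0, 1, 1], [0, 0, 0, 1, 1], [0, 0, 0, 1, 1], [0, 0, 0, 1, 1], [0, 0, 0, 1, 1]]}}

```text
clock: 15.9
position: [0.5007, 0.1785, 0.2083]
tool_rot: [-3.141, 0.0, 0.577]
force: [0.2, 0.2, -0.9]
grip_width: 0.0855
finger_force: 0.0
```

{"api": "jog_arm", "payload": {"motion": [[0, 0, 0, 1, 1], [0, 0, 0, 1, 1], [0, 0, 0, 1, 1], [0, 0, 0, 1, 1], [0, 0, 0, 0, 1], [0, 0, 0, 0, 1]]}}

```text
clock: 16.5
position: [0.501, 0.1784, 0.2084]
tool_rot: [-3.142, 0.0, 0.263]
force: [-0.6, -0.1, 0.7]
grip_width: 0.0853
finger_force: 0.0
```

```bash
python3 -c "
from h import *
need(.5022,.1780,.070,.2576)
f=bot.grab_frame('wrist');t=bot.grab_frame('top')
save(f,'w6')"
```

```text
clock 16.5 pos [0.501  0.1784 0.2084] rot [-3.1416e+00  3.0000e-04  2.6320e-01] q [-0.29  0.41 -0.22  1.86  0.11  0.88 -1.87]
units [0.04 0.02 4.61] turn 0.07 F [-0.6 -0.1  0.7] grip 0.0 0.0853071139790463
```

View pics/w6.png

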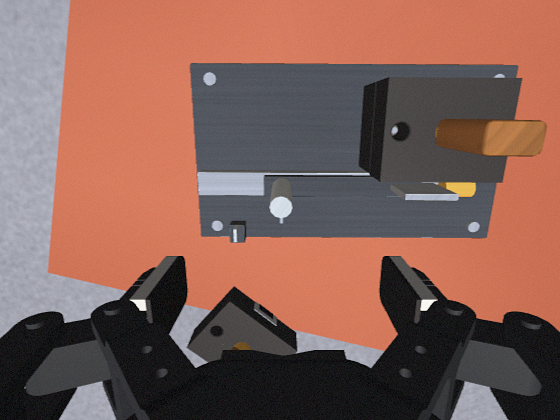

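The post top is at (281,206), the pointer tip at about (281,221), and the fin is the bright patch near (236,237). I've used all ten views, so the rest is numeric.

```bash
python3 -c "
from h import *
o=bot.observe(); f=bot.grab_frame('wrist'); yaw=.2576; R=np.array([[np.cos(yaw),-np.sin(yaw)],[np.sin(yaw),np.cos(yaw)]])
C=np.array([.5453,.1170]); st=lambda p:(R.T@(p[:2]-C)*1000).round(1)
g=f['pixels'].max(2)
print(g[222:246,226:250]); print(g[214:230,272:292])
m=(g[190:218,265:297]>175).astype(np.uint8); c=max(cv2.findContours(m,0,1)[0],key=cv2.contourArea); q=cv2.minEnclosingCircle(c); print(q)
p=ray(f,(q[0][0]+265,q[0][1]+190),.115,o); print('post',p,st(p)); need(p[0],p[1],.07,yaw)
for n,u,v,z in(('ptr',281,222,.037),('fin',236,236,.041)): w=ray(f,(u,v),z,o); print(n,w,st(w))
cs=[st(ray(f,x,.012,o)) for x in((191,64),(518,66),(487,237),(203,237))]; print('plate',cs)
"
```

```text
[[ 97  98  94  97  77  41  38  36  32  38  41  39  39  39  37  35  41  30
   32  64  86  89  95  89]
 [ 95  92  95  81  58  33  37  40  37  37  35  44  38  38  43  38  43  39
   38  67  88  97  91  90]
 [103  95 102  79  46  41  43  44  46  42  47  38  44  44  39  42  39  32
   37  67  88 100  96  96]
 [100 104  90  90  91  89  84  91  91  97  99  89  81  76  79  73  76  62
   40  52  87 101 101 104]
 [ 95  95  83  83  97  96  99  97  96 103 102  92  96  96 102  98 100  90
   51  48  82  98  95  96]
 [ 94  95  97  97  92  91  95  86  96  99 103  90  95  94  94  96  98  85
   49  47  82  95  93  94]
 [ 90  92  78  83  96  95  86  97 106 102  97  89  93  96  98  99  95  89
   53  46  80  95  89  92]
 [ 95  94  82  82  99  93 117 159 190 163 111  85  96  96 100  92  94  95
   67  47  87  94  93  95]
 [ 98  94  88  85 102  88 111 212 247 235 160  80  92 102  97  95 100  88
   69  51  85  99  96  95]
 [ 95  99  84  87  93  89 112 212 243 234 157  83  89  96  99  97  95  93
   64  48  85 103  97  96]
 [ 96  96  97  97  99  91 104 207 241 230 156  78  87 101  96  99  91  98
   68  44  84  9
[... 2493 characters left out ...]
96  94  94
   94  95]
 [ 94  92  94  88  91  92  92  95  92  95  91  93  92  93  89  91  94  93
   90  94]
 [ 93  92  95  91  95  94  93  91  98  91  93  92  94  95  94  99  92  95
   94  95]]
((15.0, 17.0), 11.180439949035645)
post [0.50134478 0.18069213 0.115     ] [-26.3  72.8]
clock 16.65 pos [0.5012 0.178  0.2084] rot [-3.1415e+00  2.0000e-04  2.6180e-01] q [-0.29  0.41 -0.22  1.86  0.11  0.88 -1.87]
units [ 0.03 -0.08  4.61] turn 0.05 F [-0.2  0.3  0.3] grip 0.0 0.0854539515323971
ptr [0.46478686 0.17062624 0.037     ] [-64.2  72.4]
fin [0.43966885 0.21136376 0.041     ] [-78.1 118.2]
plate [array([ 88.1, 160.2]), array([  87.8, -156.8]), array([ -89. , -157.3]), array([-90.6, 159.4])]
```

{"api": "jog_arm", "payload": {"motion": [[0.03, -0.05, 0.4, 0.05, 1], [0, 0, 0.6, 0, 1], [0, 0, 0.7, 0, 1], [0, 0, 0.7, 0, 1], [0, 0, 0.7, 0, 1], [0, 0, 0.6, 0, 1], [0, 0, 0.5, 0, 1], [0, 0, 0.4, 0, 1], [0, 0, 0, 0, 1], [0, 0, 0, 0, 1]]}}

```text
clock: 17.65
position: [0.5018, 0.1796, 0.0705]
tool_rot: [-3.142, 0.0, 0.256]
force: [-0.9, -0.5, 0.4]
grip_width: 0.0856
finger_force: 0.0
```

{"api": "jog_arm", "payload": {"motion": [[0, 0, 0, 0, 0], [0, 0, 0, 0, 0], [0, 0, 0, 0, 0], [0, 0, 0, 0, 0], [0, 0, 0, 0, 0], [0, 0, 0, 0, 0], [0, 0, 0, 0, 0], [0, 0, 0, 0, 0], [0, 0, 0, 0, 0], [0, 0, 0, 0, 0]], "newtons": 80}}

```text
clock: 18.65
position: [0.5018, 0.1804, 0.0709]
tool_rot: [-3.141, -0.001, 0.257]
force: [-2.8, 3.8, 7.5]
grip_width: 0.0161
finger_force: 77.9
```

Post gripped. Next I'll pull about 40 mm along tool −y, then measure pointer against fin.

{"api": "jog_arm", "payload": {"motion": [[0, -0.1, 0, 0, 0], [0, -0.2, 0, 0, 0], [0, -0.2, 0, 0, 0], [0, -0.2, 0, 0, 0], [0, -0.2, 0, 0, 0], [0, -0.2, 0, 0, 0], [0, -0.2, 0, 0, 0], [0, -0.1, 0, 0, 0], [0, 0, 0, 0, 0], [0, 0, 0, 0, 0], [0, 0, 0, 0, 0]]}}

```text
clock: 19.75
position: [0.4916, 0.219, 0.0709]
tool_rot: [3.14, -0.0, 0.255]
force: [0.7, -8.0, 9.8]
grip_width: 0.016
finger_force: 78.3
```

```bash
cat > m.py <<'E'
from h import *
np.set_printoptions(linewidth=200)
yaw=.2576; R=np.array([[np.cos(yaw),-np.sin(yaw)],[np.sin(yaw),np.cos(yaw)]]); C=np.array([.5453,.1170])
st=lambda p:(R.T@(p[:2]-C)*1000).round(1)
ws=lambda x,y,z:np.r_[C+R@[x,y],z]
o=bot.observe(); print(o["clock"],o["position"].round(4),"stand",st(o["position"]),o["force"].round(1),o["finger_force"],o["grip_width"])
f=bot.grab_frame("top"); q=proj(f,[ws(-.064,.110,.037),ws(-.077,.117,.041)]); print(q)
def wrist():
    f=bot.grab_frame("wrist"); M=np.array(f["mount"]); T=S.from_euler("xyz",o["tool_rot"]).as_matrix()
    def pr(P):
        c=M[:3,:3].T@(T.T@(np.array(P)-o["position"])-M[:3,3]); k=K(f)@(c/c[2]); return k[:2].round(1)
    a,b=pr(ws(-.064,.110,.037)),pr(ws(-.077,.117,.041)); print("wrist expects ptr",a,"fin",b)
    return f,a,b
f2,a,b=wrist()
def big(f,q,r=45,c=60,n="z"):
    x,y=int(q[0]),int(q[1]); return f["pixels"][max(0,y-r):y+r,max(0,x-c):x+c]
E
python3 - <<'E'
from m import *
g=f2["pixels"].max(2); x,y=map(int,(a+b)/2); print("origin",x-22,y-20); print(g[max(0,y-20):y+20,max(0,x-22):x+22])
E
```

```text
19.75 [0.4916 0.219  0.0709] stand [-25.9 112.3] [ 0.7 -8.   9.8] 78.2546067237854 0.01599879585265044
[[219.08578672 221.44641251]
 [217.61668737 226.00273119]]
wrist expects ptr [287.1 294.7] fin [275.7 317.2]
origin 259 285
[[ 82  72  34 ... 103 102 105]
 [ 84  67  32 ... 106 102 105]
 [ 85  69  30 ... 104  98 103]
 ...
 [ 79 127 228 ... 236 238 240]
 [ 76  64 210 ... 239 237 240]
 [ 80  72 202 ... 237 239 241]]
```

```bash
python3 - <<'E'
from m import *
import sys; np.set_printoptions(linewidth=400,threshold=sys.maxsize)
g=f2["pixels"].max(2); print(g[268:340:3,250:310:1]//10)
E
```

```text
19.85 [0.4916 0.219  0.0709] stand [-25.9 112.3] [-0.2 -7.7  8.9] 78.25361251831055 0.01620686071518829
[[219.08578672 221.44641251]
 [217.61668737 226.00273119]]
wrist expects ptr [287.1 294.7] fin [275.7 317.2]
[[ 9  9  9  9  9  9  9  8  5  2  2  1  1  2  3 10 12 12 12 12 11 11 11 11 11 11 10 10 11 10 10 10 10 10 11 11 10 11 11 11 10 10 10 10 10 10 10 10 10 10 10  8  4  2  2  2  1  2  5  8]
 [ 9  9  9  8  9  9  9  7  2  1  2  1  2  2  7 12 12 12 12 11 11 11 11 11 11 11 11 11 10 10 11 10 10 11 11 11 11 10 11 10 11 11 10 11 10 10 10 11 10 10 10 10  7  3  2  2  2  2  3  7]
 [ 9  9  9  9  9  9  8  5  1  2  3  1  1  1 10 13 13 12 11 11 11 11 11 11 11 11 11 10 10 11 10 10 10 10 11 10 10 11 10 11 11 10 10 10 11 10 10 10 10 10 10 10  8  3  2  2  2  1  1  5]
 [ 8  9  9  8  9  8  6  2  2  2  2  1  2  3 10 13 12 12 11 11 11 11 11 11 11 11 11 11 10 11 10 11 11 10 10 11 11 11 11 10 11 10 10 10 10 11 10 10 10 10 10 10  8  4  2  2  2  2  1  2]
 [25 25 25 25 25 25 23  7  8  8  7  3  1  7 12 12 12 12 12 11 11 10 11 11 11 11 11 11 10 11 11 10 10 11 10 11 10 11 11 11 11 10 10 10 11 10 10 10 10 10 10 
[... 2805 characters left out ...]
 8  8 19 23 24 24 24 24 24 24 24 24 24 24 24 24 24 24 24 24 23 24 23 23 24 24 23 23 23 23 24 24 24 24 24 23 23 23 23 24 24 24 24 24 20  8  7  7 11 16]
 [ 2  3  4  3  2  1 23 24 11  9  9 13 20 22 22 22 22 23 24 24 24 23 24 23 23 24 24 24 24 23 24 23 23 23 23 24 24 24 24 24 24 24 23 23 23 23 23 24 24 24 23 22 22 23 20 12  9  9 11 24]
 [ 2  2  4  3  2  5 18 22 22 22 22 22 22 22 22 22 22 22 22 22 22 24 24 24 24 24 24 23 23 23 23 23 23 23 23 24 24 24 24 24 23 23 24 23 24 24 24 22 22 22 22 22 22 22 22 22 22 22 22 23]
 [ 2  3  3  2  5 18 23 22 22 22 22 22 22 22 22 22 22 22 22 22 22 22 22 22 22 22 22 22 22 22 23 24 24 24 24 24 24 24 22 22 22 22 22 22 22 22 22 22 22 22 22 22 22 22 22 22 22 22 22 22]]
```

The post hides the pointer from the wrist camera. By kinematics about 7.5 mm remains, so I'll pull that and verify with the fixed cameras.

{"api": "jog_arm", "payload": {"motion": [[0, -0.1, 0, 0, 0], [0, -0.1, 0, 0, 0], [0, -0.05, 0, 0, 0], [0, 0, 0, 0, 0], [0, 0, 0, 0, 0], [0, 0, 0, 0, 0], [0, 0, 0, 0, 0]]}}

```text
clock: 20.65
position: [0.4897, 0.226, 0.0709]
tool_rot: [3.14, 0.0, 0.255]
force: [-0.4, -8.5, 10.3]
grip_width: 0.0164
finger_force: 78.3
```

```bash
python3 - <<'E'
from m import *
import sys; np.set_printoptions(linewidth=400,threshold=sys.maxsize)
s=bot.grab_frame("side"); s0=np.load("side.npy").max(2)
P=lambda f,*y:proj(f,[ws(-.064,y[0],.037),ws(-.045,y[0],.037),ws(-.077,.1172,.041)]).round(1)
print("top",P(f,.1172)); print("side",P(s,.1172)); print("side closed ptr",P(s,.070))
q=P(s,.1172); x,y=q.mean(0).astype(int); print("side org",x-18,y-12); print(s["pixels"].max(2)[y-12:y+12,x-18:x+18]//10)
print("before"); print(s0[y-12:y+12,x-18:x+18]//10)
q=P(f,.1172); x,y=q.mean(0).astype(int); print("top org",x-12,y-12); print(f["pixels"].max(2)[y-12:y+12,x-12:x+12]//10)
E
```

```text
20.65 [0.4897 0.226  0.0709] stand [-25.9 119.6] [-0.4 -8.5 10.3] 78.30360889434814 0.016428511826617694
[[219.08578672 221.44641251]
 [217.61668737 226.00273119]]
wrist expects ptr [299.  294.6] fin [287.6 317.1]
top [[216.8 222. ]
 [215.4 216. ]
 [217.6 226. ]]
side [[250.7 273.9]
 [244.1 271.5]
 [255.1 274.5]]
side closed ptr [[259.  262.1]
 [252.6 259.9]
 [255.1 274.5]]
side org 231 261
[[ 4  4  4  4  4  7  8  8  8  8  7  7  7  7  7  7  7  6  7  9 10  9  8  7  7  7  7  7  7  7  7  7  7  7  7  7]
 [ 5  5  4  4  4  6  8  9  8  8  8  7  7  7  7  7  7  6  9 11 10  8  7  7  7  7  7  7  7  7  7  7  7  7  7  7]
 [ 5  5  4  4  5  6  8  9  8  8  7  7  7  7  6  6  6  8 11 11  8  7  7  7  7  7  7  7  7  7  7  7  7  7  7  7]
 [ 7  6  5  6  7  7  9 10 10  9  8  7  7  7  7  6  8 10 11  9  8  7  7  7  8  7  7  7  7  7  7  7  7  7  7  7]
 [ 7  7  7  7  9 10 11 11 11 10  8  7  7  7  6  6  9 10  9  8  7  7  7  7  7  7  7  7  7  8  7  7  7  7  7  7]
 [ 7  7  7  8 10 11 12 12 11  9  8  7  7  7  6  8 10  9  8  7  7  7  7  7  7  7  7  7  7  7  7  7  7  7  7  7]
 [ 7  7  7  8 10 11 12 11 11 10  8  7  6
[... 5171 characters left out ...]
8 8 8 8 8 8 8 7 7 7 7 7 7 7 7 7 7 7]
 [8 8 8 8 8 8 8 8 8 8 8 7 7 7 7 8 7 7 7 7 7 7 7 7]
 [8 8 8 8 8 8 8 8 8 8 8 8 8 8 8 8 8 7 7 7 7 7 7 7]
 [8 8 8 8 8 8 8 8 8 8 8 8 8 8 8 8 8 7 7 7 7 7 7 7]
 [8 8 8 8 8 8 8 8 8 8 8 8 8 8 8 8 8 7 7 7 7 7 7 7]
 [8 8 8 8 8 8 8 8 8 8 8 8 8 8 8 8 8 7 8 7 7 7 7 7]
 [8 8 8 8 8 8 8 8 8 8 8 8 8 8 8 8 8 8 7 7 7 7 7 7]
 [8 8 8 8 8 8 8 8 8 8 8 8 8 8 8 8 8 8 8 7 7 7 7 7]
 [8 8 8 8 8 8 8 8 8 8 8 8 8 8 8 8 8 8 8 7 7 7 7 7]
 [8 8 8 8 8 8 8 8 8 8 8 8 8 8 8 8 8 8 8 7 7 7 7 7]
 [8 8 8 8 8 8 8 8 8 8 8 8 8 8 8 8 8 8 8 8 7 7 7 7]
 [8 8 8 8 8 8 8 8 8 8 8 8 8 8 8 8 8 8 8 7 7 7 7 7]
 [8 8 8 8 8 8 8 8 8 8 8 8 8 8 8 8 8 8 8 7 7 7 7 7]
 [8 8 8 8 8 8 8 8 8 8 8 8 8 8 8 8 8 8 8 8 7 7 7 7]]
```

In the side view the pointer tip (about 249.8,274.2) and the fin (about 255,274.7) sit within half a pixel (about 2 mm) of their predicted aligned positions, and the 47.2 mm of TCP travel matches. I'll hold for a moment and then hand in.

{"api": "jog_arm", "payload": {"motion": [[0, 0, 0, 0, 0], [0, 0, 0, 0, 0], [0, 0, 0, 0, 0], [0, 0, 0, 0, 0], [0, 0, 0, 0, 0], [0, 0, 0, 0, 0], [0, 0, 0, 0, 0]]}}

```text
clock: 21.5
position: [0.4898, 0.226, 0.0709]
tool_rot: [3.14, 0.0, 0.255]
force: [-0.4, -8.4, 9.3]
grip_width: 0.0163
finger_force: 78.3
```

```bash
python3 -c "
from h import *
print(bot.job_done())"
```

```text
the job is handed in; nothing more can be done
None
```

The job is handed in at about 21.5 s, with no verdict returned: the upper half sits flush on its pins and is let go, and the shutter is held by its post with the pointer at the fin (within about 2 mm by my measurements).

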